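Hang the press key back on its sprung place between mallet and hammer

TASK

Lift the T-handled key off the padding press and hang it in the free middle place of the tool rack, between the mallet and the hammer: slide its stem into the slot from the front with the handle parallel to the rail, push its flange back against the sprung plunger and lower it behind the front lip, so that it is fully seated, upright and let go. Feel your way and never press hard on the rack, its plunger or its lip, and do not knock or shift the hung tools or the other things on the bench.

Things in the scene. Friction and masses are not known exactly. Their poses are not given: they have to be found in the camera images.
- key: T-handled press key, 177 mm long, 0.2 to 0.42 kg, loose, z up, front and back alike. Origin at the centre of its foot. Along z: square socket 20 x 20 mm, 0 to 34 mm (12 mm square hole 24 mm deep); round stem 10 mm thick; flat steel flange 30 (x) x 50 (y) x 8 mm, underside at 112 mm; dark wooden handle bar, centre at 165 mm. It starts on the press stud.
- key_grip (a point): centre of the key's handle bar (165 mm above its foot, 53 mm above the flange's underside); axes as the key: the bar runs along y, 14 mm thick along x, 24 mm high
- key_flange (a point): point on the key's axis at the underside of its flange, 112 mm above its foot
- press_stud (a point): foot of the square stud (9 mm square, 18 mm high) on top of the grey padding press, where the key's foot rests, 95 mm above the bench. Two nuts 10 mm high stand 66 mm either side of it along y. The press is bolted down, 160 x 160 mm; z up.
- rack_seat (a point): nominal seat of the key in the rack's free middle place: centre of the slot, on the recess floor 200 mm above the bench. +x goes into the slot from its open front towards the rail, y along the rail, z up. Prongs, lip and plunger sit together on a carriage clamped anywhere up to 20 mm either way along x from nominal: this is not measured, feel for the plunger. The key may hang at any such setting.
- rack_mouth (a point): nominal front end of the middle slot, recess floor level, 29 mm before rack_seat (+-20 mm carriage). Two steel prongs 11 mm wide, 10 mm thick, slot between them 16 mm. From this point back: lip 14 mm long, 8 mm high on both prongs, then the flat recess floor. The flange goes in above the lip, the stem in the slot.
- rack_plunger (a point): nominal face of the sprung plunger plate, 9 mm behind rack_seat (+-20 mm carriage); 30 mm wide, 1 to 26 mm above the recess floor. It stands 24 mm behind the lip and yields along +x up to 11 mm (2 N at first, 0.2 N more per mm), then a hard stop. The 30 mm flange must push it 6 to 11 mm (8 to 9 is right), then go down 8 mm behind the lip; let go, the spring holds it against the lip.
- rack: the whole tool rack with its prongs and plunger, 370 mm wide, fixed to the bench; origin on the bench below the centre of the wooden rail (12 mm thick, top 200 mm high), 70 mm behind rack_seat; axes as rack_seat. Its plain side prongs reach 110 mm in front of the rail's centre. It is delicate: pressing on it with over 25 N is too hard.
- mallet: wooden mallet, 0.45 kg, hung handle down, loose, 85 mm to one side of the middle place: head 60 (x) x 95 (y) x 55 mm, origin at the centre of the head's underside, which rests on two plain prongs 200 mm above the bench; its head ends 37 mm from the middle slot's centre line
- hammer: steel hammer, 0.55 kg, hung handle down, loose, 85 mm to the other side of the middle place (which side varies): head 34 (x) x 90 (y) x 34 mm, origin at the centre of the head's underside, 200 mm above the bench; head ends 40 mm from the slot's centre line
- pad: loose block of coloured paper sheets, 148 x 105 x 50 mm, origin at the centre of its underside, on the bench
- block: loose wooden block with a hole in its side, 90 x 45 x 65 mm, origin at the centre of its underside, on the bench

How it is judged (in metres and radians):
On the way:
1. the key is lifted clear of the press stud (distance between key and press_stud above 0.03 m), for 0.1 s.
At the end, for the whole second after the job is handed in: The key hangs at rest in the middle place: flange down on the recess floor behind the lip (within 3 mm in height, 6 mm of the slot's centre line, 27 mm of the nominal seat along the slot), upright within 0.08 rad, handle parallel to the rail within 0.12 rad; let go (z of key_flange in the frame of rack_seat between -0.003 and 0.003 m and y of key_flange in the frame of rack_seat between -0.006 and 0.006 m and x of key_flange in the frame of rack_seat between -0.027 and 0.027 m and angle between key_grip's own z axis and vertical below 0.08 rad and angle between the y axis of key_grip and the y axis of rack_seat, either way round below 0.12 rad and linear speed of key below 0.01 m/s); the robot touches nothing.
It fails at once if the key presses on the rack with more than 25 N (contact force between key and rack above 25 N).
It fails at once if the robot pushes on the rack (contact force between any of the fingers, the arm and rack above 5 N).
It fails at once if the mallet or hammer is knocked (more than 4 N) or shifted by more than 6 mm (distance of any of mallet, hammer from where it was at the start of the episode above 0.006 m or contact force between any of key, the fingers, the arm and mallet above 4 N or contact force between any of key, the fingers, the arm and hammer above 4 N).
It fails at once if the paper or the wooden block is shifted by more than 15 mm (distance of any of pad, block from where it was at the start of the episode above 0.015 m).
It also fails if it takes over 67 s, if anything falls off the work surface, if the arm or the gripper's body presses on something with over 40 N, if the wrist force passes 120 N, or if a joint passes its speed limit or range.

ROBOT

A 6-joint arm with a two-finger parallel gripper is mounted at the origin on the work surface. World frame = base frame: x ahead of the robot, y to its left, z up, the work surface at z = 0. Lengths are in mm, angles in rad, forces in N, time in s.
With the tool pointing down it reaches from about 275 to 750 mm from the base axis. Payload 10.2 kg.
Tool frame: the origin (TCP) lies between the finger pads; the fingertips stand 22 mm ahead of it and the grasp point (between the pads) lies 3 mm ahead of it (ctrl.nose_length is the distance from the TCP to the fingertips, in mm); z points along the fingers, y is the line along which they close (so a half turn about z gives the same grasp; the last joint's range is limited). The gripper opens to 85 mm and grips with 20 to 120 N. Pads are 22 mm wide; open, the fingers measure 114 mm over their backs; the gripper's body (76 mm by 85 mm) begins 54 mm behind the grasp point. The pads swing forward as they close: fully open they stand 13 mm farther back than shut.
Start: joints at [-1.479, 0.313, 1.498, -0, 1.331, -0.223], TCP at [162.541, -499.211, 253.294] pointing down, gripper open.
Joint ranges: [-2.94, 2.94], [-0.97, 2.17], [0.19, 2.56], [-1.23, 4.37], [0.02, 3.11], [-2.88, 2.88]. Speed limits (rad/s): [2.39, 2.39, 3.01, 3.14, 3.14, 3.14].

INTERFACE

Orientations are given as a unit quaternion [w, x, y, z].
In Python, from rig import sense, imaging, ctrl gives the robot as it stands. The module is installed in compiled form; this text tells all that it offers.
- The arm moves only by the tool apply_moves, never from a script. Its argument "commands" is a list of rows, each a list of 5 numbers: the gripper command: -1 is fully open, 1 is shut, values between are in proportion, then the shift along the tool's x, y, z in mm, then the turn about the tool's z in degrees. A call has 1 to 20 rows; each row shifts and turns the commanded pose from where the row before left it, along the tool's axes as they then stand; what a row does not reach is not made up. A row lasts 1/8 s, in which the tool goes at most 62.5 mm and 10.7 degrees, less where a joint would pass 70% of its speed; a pose out of reach is approached as far as the arm can. A call is refused whole if a number of a shift passes 62.5 or a number of a turn 10.7, either way. A call with a gripper value outside its range is refused whole. The fingers move at their own pace and stop on an object; "newtons" is the grip in N (left out, the last holds). Time passes only in rows, so rows that do not move let the fingers close. It gives the time, the measured TCP pose, the force, the opening and the grip force at its end, in the units of the state.
- sense(): the state, without advancing time (a new reading comes with each control period).
- imaging.capture(name): name is "side" or "top"; returns the picture (400x640x3 uint8, blue, green, red); there is no depth.
- imaging.calibration(name): a dict with "camera_matrix" (3x3 intrinsics, pixels), "world_to_cam" (4x4, takes a point from world to camera coordinates). Camera axes: x right, y up, looking along -z (the intrinsics and any distortion apply to the point x, -y, -z); pixel columns grow to the right and rows downward; lengths in mm; the calibration is good to about 2 mm. A picture is of the moment at which its call begins. calibration takes no time and is no camera call.
- ctrl.finish_job(): hands the job in; it is judged then, once.
The state is a dict: "time_s": time; "joints": joint angles; "dq": joint speeds; "tau": joint torques, N m; "eef_pos": TCP position; "ee_rot": TCP orientation; "force": force on the tool from outside, world axes, zero at the start; "wrist_torque": the same for the moment, N m; "grip_width": opening from 0.0 (shut) to 1.0 (fully open); "grip_force": force on a finger pad.
Only numpy, scipy, OpenCV 4.12 (cv2) and the standard library are available. Lean on these libraries where they do the work, as an engineer would, in place of code of your own. Each camera call takes 0.05 s, during which the arm holds its last target. There are 200 camera calls.

## Working session

There is one attempt and no reset: what is moved stays moved. The work goes in short steps, Python scripts to look and compute and a tool call to move; the robot and the scene stay as the last step left them, time stands still between calls to the robot, and variables do not carry over. Pictures are saved under pics/ and viewed, at most 13 in all, crops included, and the job is handed in when it is done.

Besides the shell and the picture viewer there is one more tool, called after "Emit:" as name(argument=value, ...) on one line, values as JSON. apply_moves: Moves the arm, as the interface text tells. Its arguments: {"type":"object","properties":{"commands":{"type":"array","items":{"type":"array","items":{"type":"number"}}},"newtons":{"type":"number"}},"required":["commands"]}

```bash
mkdir -p pics; python3 - <<'E'
from rig import sense, imaging, ctrl
import cv2
s=sense();print({k:s[k] for k in('time_s','eef_pos','ee_rot','force','grip_width')})
for n in('side','top'):
    im=imaging.capture(n);cv2.imwrite(f'pics/{n}0.png',im);c=imaging.calibration(n);print(n,c)
E
```

```text
{'time_s': 0.0, 'eef_pos': array([ 162.51141546, -498.97496238,  252.7392926 ]), 'ee_rot': array([-6.45962638e-04,  9.87638409e-01,  1.56748056e-01,  4.83042643e-05]), 'force': array([-0.19637853,  0.03099007, -0.21122652]), 'grip_width': 0.9994005643123028}
side {'camera_matrix': array([[375.55116482,   0.        , 319.77184649],
       [  0.        , 375.55116482, 200.11974888],
       [  0.        ,   0.        ,   1.        ]]), 'world_to_cam': array([[-9.71358366e-01, -2.37605947e-01,  2.51781817e-03,
         5.27042693e+02],
       [ 1.85400317e-01, -7.51223520e-01,  6.33474503e-01,
        -1.66500287e+02],
       [-1.48625865e-01,  6.15797562e-01,  7.73759468e-01,
        -9.72250210e+02],
       [ 0.00000000e+00,  0.00000000e+00,  0.00000000e+00,
         1.00000000e+00]])}
top {'camera_matrix': array([[478.14950037,   0.        , 322.50946414],
       [  0.        , 478.14950037, 204.88476583],
       [  0.        ,   0.        ,   1.        ]]), 'world_to_cam': array([[ 1.36264801e-03, -9.99972263e-01, -7.32238116e-03,
         4.79845755e+01],
       [ 9.87085386e-01,  1.72046459e-04,  1.60194918e-01,
        -5.80079631e+02],
       [-1.60189215e-01, -7.44610472e-03,  9.87058241e-01,
        -1.54894368e+03],
       [ 0.00000000e+00,  0.00000000e+00,  0.00000000e+00,
         1.00000000e+00]])}
```

View pics/side0.png

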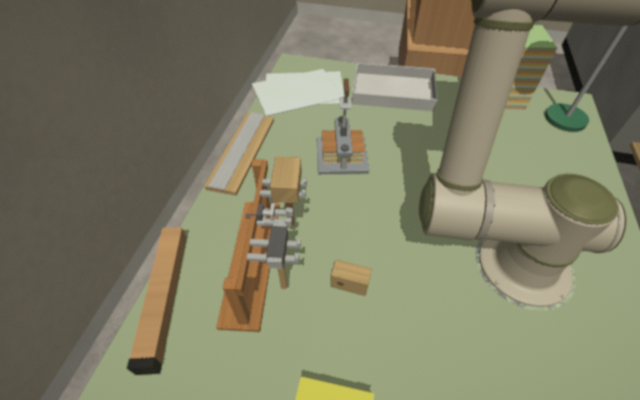

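View pics/top0.png

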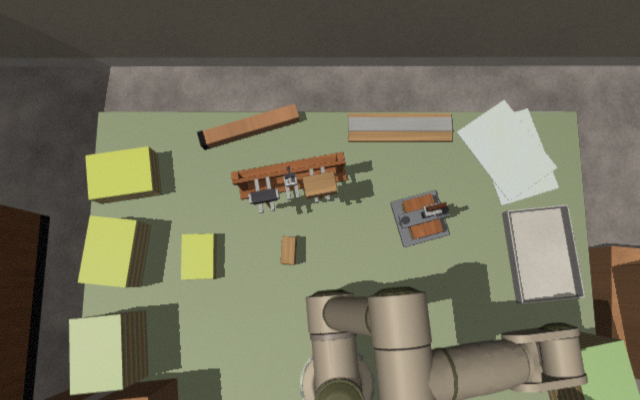

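The side view shows the rack at about (265,240) and the key on the press at (345,110). The top view has the rack around (290,175), the key around (432,211) and the arm clear of both. I'll enlarge both regions.

```bash
python3 - <<'E'
import cv2,numpy as np
t=cv2.imread('pics/top0.png');s=cv2.imread('pics/side0.png')
def grid(im,x0,y0,x1,y1,k,st=10):
    c=cv2.resize(im[y0:y1,x0:x1],None,fx=k,fy=k,interpolation=cv2.INTER_CUBIC)
    for x in range(x0,x1,st): cv2.putText(c,str(x),((x-x0)*k,8),0,.28,(255,255,255),1);cv2.line(c,((x-x0)*k,10),((x-x0)*k,14),(0,0,255),1)
    for y in range(y0+st,y1,st): cv2.putText(c,str(y),(0,(y-y0)*k+3),0,.28,(255,255,255),1);cv2.line(c,(18,(y-y0)*k),(22,(y-y0)*k),(0,0,255),1)
    return c
a=grid(t,225,145,355,220,6);b=grid(t,380,180,460,255,7)
a=cv2.copyMakeBorder(a,0,600-a.shape[0],0,20,cv2.BORDER_CONSTANT)[:450]
cv2.imwrite('pics/a.png',a)
b=grid(t,385,185,455,250,6)
d=grid(s,305,70,375,180,5)
o=np.zeros((550,780,3),np.uint8);o[:b.shape[0],:b.shape[1]]=b;o[:d.shape[0],425:425+d.shape[1]]=d
cv2.imwrite('pics/b.png',o)
cv2.imwrite('pics/c.png',grid(s,215,150,325,340,3) if 0 else grid(s,215,150,315,250,6))
E
```

```text
(no output)
```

View pics/a.png

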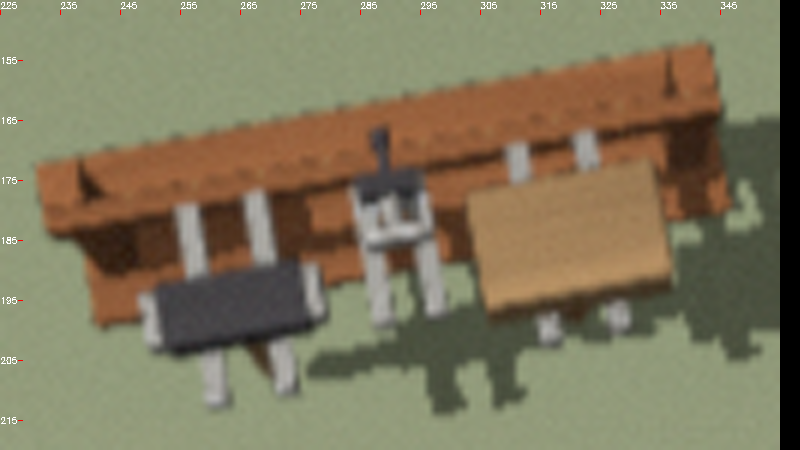

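View pics/b.png

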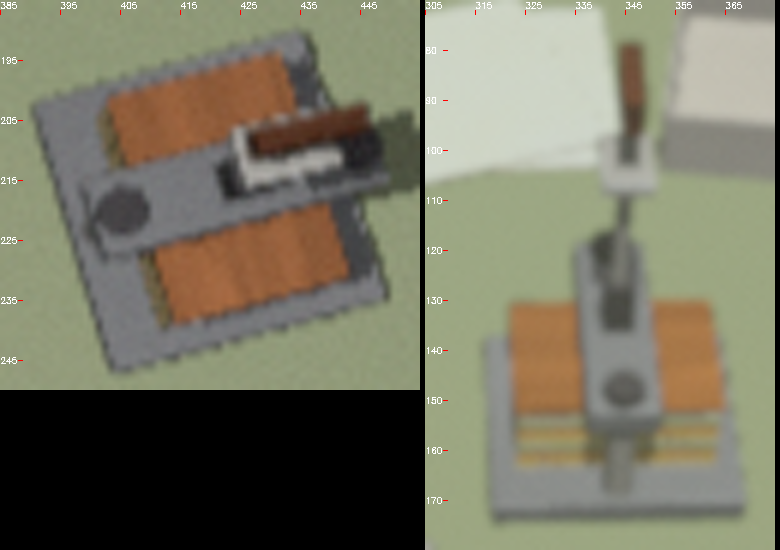

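View pics/c.png

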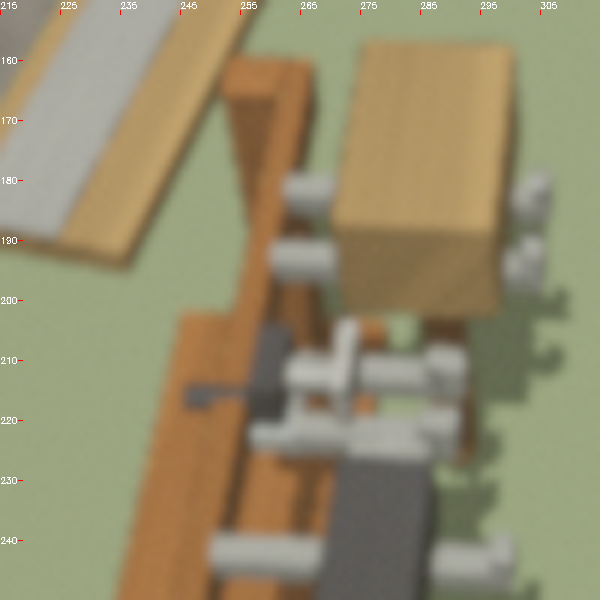

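The top view puts the middle-slot prong ends at about (289,199) and (297.5,198), and the white plunger plate at about (291,184). The handle bar runs from (427,210) to (447,204). In the side view the handle is at (346,88), the flange at (346,103) and the mid-prong ends at about (289,211) and (288,221). Next I'll compute positions.

```bash
cat >h.py <<'E'
import numpy as np
from rig import imaging
C={n:imaging.calibration(n) for n in('side','top')}
def ray(n,u,v):
    K=C[n]['camera_matrix'];T=C[n]['world_to_cam'];R=T[:3,:3]
    d=np.array([(u-K[0,2])/K[0,0],-(v-K[1,2])/K[1,1],-1.])
    return -R.T@T[:3,3],R.T@d
def pl(n,u,v,z):
    o,d=ray(n,u,v);return o+d*(z-o[2])/d[2]
def tri(a,b):
    (o,d),(p,e)=ray('top',*a),ray('side',*b)
    s=np.linalg.lstsq(np.c_[d,-e],p-o,rcond=None)[0]
    x,y=o+d*s[0],p+e*s[1];return (x+y)/2,np.linalg.norm(x-y)
def proj(n,P):
    K=C[n]['camera_matrix'];T=C[n]['world_to_cam'];c=T[:3,:3]@np.asarray(P,float)+T[:3,3]
    return K[0,2]-K[0,0]*c[0]/c[2],K[1,2]+K[1,1]*c[1]/c[2]
E
python3 - <<'E'
from h import *
np.set_printoptions(precision=1,suppress=True)
print('bar c tri',*tri((437.2,207),(346.4,87.8)))
a,b=pl('top',427.5,209.5,272),pl('top',446.3,203.5,272);print('bar top',a,b,np.degrees(np.arctan2(*(b-a)[[0,1]])))
# rail back edge z200
a,b=pl('top',231.3,172.5,200),pl('top',343.5,152.2,200);d=b-a;print('rail',a,b,np.linalg.norm(d),np.degrees(np.arctan2(d[0],d[1])))
# mallet top corners z255, hammer top z234
g=lambda x,y:(225+x/6,145+y/6)
for nm,z,cs in(('mal',255,[(467,190),(650,160),(668,272),(488,305)]),('ham',234,[(155,285),(296,262),(304,330),(170,350)])):
    P=np.array([pl('top',*g(*c),z) for c in cs]);print(nm,P[:,:2].tolist(),P.mean(0));
    d=P[1]-P[0];print(np.degrees(np.arctan2(d[0],d[1])),np.linalg.norm(d))
for nm,c in(('L',(384,322)),('R',(435,314))):print('prong end',nm,pl('top',*g(*c),204))
for c in((415,215),(439,210),(425,350+0),(436,314)):pass
g2=lambda x,y:(215+x/6,150+y/6)
print('L tri',*tri(g(384,322),g2(452,428)));print('R tri',*tri(g(435,314),g2(460,370)))
print('plunger top z226',pl('top',*g(366,240),226),pl('top',*g(420,235),226))
# press corners z?
P=[pl('top',385+x/6,185+y/6,0) for x,y in((32,105),(305,33),(388,298),(112,372))];print(np.array(P)[:,:2])
E
```

```text
bar c tri [ 538.9 -284.7  254.6] 2.5463482751565816
bar top [ 530.2 -252.7  272. ] [ 547.6 -306.9  272. ] 162.2506145715931
rail [655.3 325.7 200. ] [718.9 -16.9 200. ] 348.4662233854212 169.4732683118832
mal [[629.9048626593637, 104.54523776406056], [644.8622159712229, 15.28982844746509], [589.1905428057539, 6.685421371340194], [572.9203732415696, 93.91581758122938]] [609.2  55.1 255. ]
170.48681210044853 90.50000281971697
ham [[586.7489369388259, 259.02470712107026], [598.290310111254, 189.6830901931839], [564.2511028607936, 185.1526988754611], [554.2796982289422, 250.8264000915137]] [575.9 221.2 234. ]
170.5501901183954 70.29554134423451
prong end L [573.5 148.2 204. ]
prong end R [577.6 122.7 204. ]
L tri [573.3 148.5 199.1] 2.0602936915702257
R tri [577.6 122.8 199.5] 1.531196315257559
plunger top z226 [611. 156. 226.] [613.5 129.2 226. ]
[[ 596.  -184.3]
 [ 638.  -341.9]
 [ 485.3 -383.2]
 [ 443.3 -226.1]]
```

Emit:
apply_moves(commands=[[-1,0,0,-20,-9.8],[-1,0,0,-20,-9.8],[-1,0,0,-20,-9.8],[-1,0,0,-20,-9.8],[-1,0,0,0,-9.8],[-1,0,0,0,-9.8],[-1,0,0,0,-9.8],[-1,0,0,0,-9.8],[-1,0,0,0,-9.8],[-1,0,0,0,0]], newtons=60)

```text
time_s: 1.35
eef_pos: [162.5, -499.1, 333.0]
ee_rot: [-0.0, 0.601, 0.799, 0.0]
force: [0.2, 0.7, -0.2]
grip_width: 1.002
grip_force: 0.0
```

```bash
cat >>h.py <<'E'
from rig import sense
from scipy.spatial.transform import Rotation as Ro
np.set_printoptions(precision=2,suppress=True)
def st():
    s=sense();q=s['ee_rot'];R=Ro.from_quat(np.r_[q[1:],q[0]]).as_matrix()
    print('t',s['time_s'],'p',s['eef_pos'],'xyaw',np.degrees(np.arctan2(R[1,0],R[0,0])),'z',R[:,2],'F',s['force'],'w',s['grip_width'],'g',s['grip_force'],'q6',s['joints'][5])
    return s['eef_pos'],R
def to(x,y,z):
    p,R=st();print('shift',R.T@(np.array([x,y,z])-p))
E
python3 -c "
from h import *
to(539,-283,330)"
```

```text
t 1.35 p [ 162.53 -499.13  333.01] xyaw 106.15055062446426 z [-0.  0. -1.] F [ 0.22  0.69 -0.16] w 1.0018457396921734 g 0.0 q6 -1.7612913373007242
shift [102.88 421.73   3.14]
```

Emit:
apply_moves(commands=[[-1,8,30,0,0],[-1,8,30,0,0],[-1,8,30,0,0],[-1,8,30,0,0],[-1,8,30,0,0],[-1,8,30,0,0],[-1,8,30,0,0],[-1,8,30,0,0],[-1,8,30,0,0],[-1,8,30,0,0],[-1,8,30,0,0],[-1,8,30,0,0],[-1,7,30,0,0],[-1,0,32,0,0],[-1,0,0,3,0],[-1,0,0,0,0]])

```text
time_s: 3.35
eef_pos: [538.4, -282.5, 329.8]
ee_rot: [-0.001, 0.601, 0.799, -0.0]
force: [0.1, -0.4, -0.2]
grip_width: 1.0
grip_force: 0.0
```

```bash
python3 - <<'E'
from h import *
import cv2
st()
o=[]
for n,(a,b) in(('side',(290,20)),('top',(390,165))):
    im=imaging.capture(n)
    cv2.imwrite(f'pics/{n}1.png',im)
    o.append(cv2.resize(im[b:b+100,a:a+80],None,fx=5,fy=5,interpolation=cv2.INTER_CUBIC))
cv2.imwrite('pics/d.png',np.hstack(o))
E
```

```text
t 3.35 p [ 538.42 -282.49  329.76] xyaw 106.11223471908038 z [-0.  0. -1.] F [ 0.11 -0.44 -0.16] w 1.0000021620782187 g 0.0 q6 -0.9567587053989763
```

View pics/d.png

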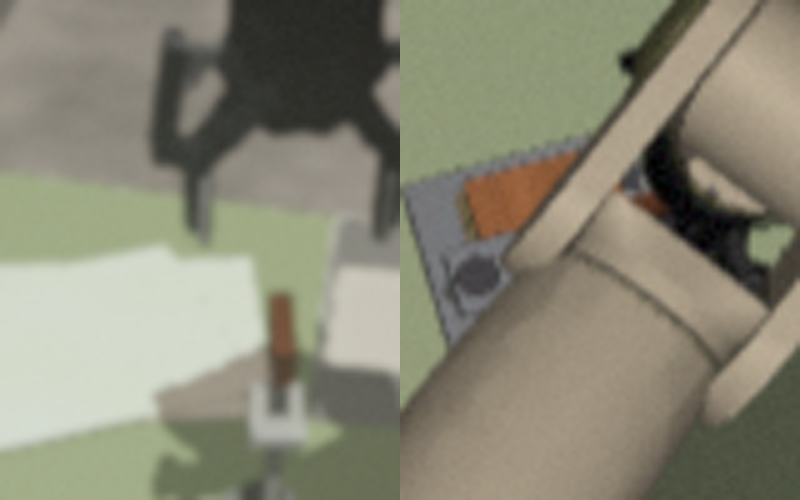

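Side crop: the finger tips are at about (331,67) and (369,67) in full-image pixels, and the handle is at (346.4,87). The top view is occluded by the arm. I'll compare with projections.

```bash
python3 - <<'E'
from h import *
p,R=st()
print('key guess',proj('side',(539,-283,260)),proj('side',(539,-283,272)),proj('side',(539,-283,211)),proj('side',(539,-283,95)))
print('tcp',proj('side',p),proj('side',p+[0,0,-9]), 'tips',[proj('side',p+R@np.array([0,s*42.5,9])) for s in(1,-1)])
# bar colour centroid in both original images
import cv2
for n,(x0,y0,x1,y1) in(('top',(424,198,452,216)),('side',(338,74,354,100))):
    im=cv2.imread(f'pics/{n}0.png')[y0:y1,x0:x1].astype(int)
    b,g,r=im[...,0],im[...,1],im[...,2]
    m=((r>b+25)&(r>g+15)&(r<140)).astype(np.uint8)
    c=cv2.findNonZero(m)[:,0]+[x0,y0];bx=cv2.minAreaRect(c.astype(np.float32));print(n,len(c),c.mean(0),bx)
    for z in(260,265,272):print(z,pl(n,*c.mean(0),z))
E
```

```text
t 3.45 p [ 538.26 -282.74  330.44] xyaw 106.1209007314557 z [-0. -0. -1.] F [-0.4  -0.07  0.61] w 1.0030242666619913 g 0.0 q6 -0.9574552482899553
key guess (np.float64(345.912454212509), np.float64(86.32118589402961)) (np.float64(346.1624772655339), np.float64(82.47196131308216)) (np.float64(344.93684232310113), np.float64(101.34119793187614)) (np.float64(342.8829437563919), np.float64(132.96194951497958))
tcp (np.float64(347.70956495658936), np.float64(62.76363475692975)) (np.float64(347.5018572567784), np.float64(65.93211952756616)) tips [(np.float64(331.2044081673064), np.float64(66.26747518757836)), (np.float64(363.76041656507095), np.float64(65.59746410426243))]
top 117 [434.84 205.15] ((434.7471618652344, 202.90447998046875), (11.692694664001465, 19.937541961669922), 77.00537872314453)
260 [ 544.76 -276.79  260.  ]
265 [ 543.95 -275.64  265.  ]
272 [ 542.82 -274.03  272.  ]
side 46 [345.96  84.98] ((345.92999267578125, 85.00999450683594), (12.162237167358398, 3.535533905029297), 81.8698959350586)
260 [ 540.12 -289.24  260.  ]
265 [ 538.93 -281.8   265.  ]
272 [ 537.26 -271.37  272.  ]
```

Emit:
apply_moves(commands=[[-1,0,0,15,0],[-1,0,0,15,0],[-1,0,0,15,0],[-1,0,0,15,0],[-1,0,0,7,0],[-1,0,0,0,0]])

```text
time_s: 4.2
eef_pos: [538.9, -282.3, 262.9]
ee_rot: [-0.0, 0.6, 0.8, 0.0]
force: [-0.4, 0.2, 0.5]
grip_width: 0.999
grip_force: 0.0
```

```bash
python3 -c "
from h import *
st()"
```

```text
t 4.2 p [ 538.88 -282.27  262.92] xyaw 106.23848013268041 z [-0.  0. -1.] F [-0.4   0.17  0.51] w 0.9993826270586251 g 0.0 q6 -0.9582984968240349
```

Emit:
apply_moves(commands=[[1,0,0,0,0],[1,0,0,0,0],[1,0,0,0,0],[1,0,0,0,0],[1,0,0,0,0],[1,0,0,0,0],[1,0,0,0,0],[1,0,0,0,0]], newtons=60)

```text
time_s: 5.2
eef_pos: [539.1, -282.3, 263.5]
ee_rot: [0.0, 0.6, 0.8, 0.0]
force: [1.1, 0.7, 3.4]
grip_width: 0.154
grip_force: 59.0
```

```bash
python3 - <<'E'
from h import *
st();st
print(sense()['wrist_torque'])
import cv2
im=imaging.capture('side');cv2.imwrite('pics/side2.png',im)
cv2.imwrite('pics/e.png',cv2.resize(im[40:150,300:400],None,fx=5,fy=5,interpolation=cv2.INTER_CUBIC))
E
```

```text
t 5.2 p [ 539.06 -282.3   263.53] xyaw 106.23858958545213 z [ 0. -0. -1.] F [1.08 0.68 3.4 ] w 0.15435151891112536 g 59.04189348220825 q6 -0.9582850052222422
[ 0.26 -0.46 -0.05]
```

View pics/e.png

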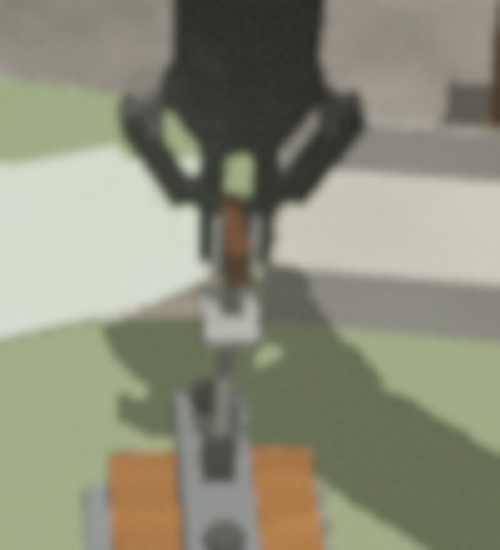

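Handle gripped: pads at about (346,88) on both sides of the bar, opening 13 mm. I'll lift.

Emit:
apply_moves(commands=[[1,0,0,-4,0],[1,0,0,-6,0],[1,0,0,-10,0],[1,0,0,-10,0],[1,0,0,-10,0],[1,0,0,-10,0],[1,0,0,0,0],[1,0,0,0,0]])

```text
time_s: 6.25
eef_pos: [538.8, -282.3, 312.9]
ee_rot: [-0.0, 0.6, 0.8, -0.0]
force: [0.5, -0.5, -3.4]
grip_width: 0.152
grip_force: 58.5
```

```bash
python3 - <<'E'
from h import *
p,R=st();print(sense()['wrist_torque'])
m=np.array([575.5,135.4]);a=np.radians(10.4);d=np.array([np.cos(a),np.sin(a)])
for f in(120,90,60): 
    q=m-d*f
    print(f,q,'yaw-100.4 shift world',np.r_[q,313]-p)
E
```

```text
t 6.25 p [ 538.82 -282.26  312.91] xyaw 106.23711388991197 z [-0.  0. -1.] F [ 0.51 -0.52 -3.37] w 0.15190381976035042 g 58.533580899238586 q6 -0.9582967851006909
[-0.01  0.   -0.03]
120 [457.47 113.74] yaw-100.4 shift world [-81.35 396.     0.09]
90 [486.98 119.15] yaw-100.4 shift world [-51.84 401.41   0.09]
60 [516.49 124.57] yaw-100.4 shift world [-22.34 406.83   0.09]
```

Emit:
apply_moves(commands=[[1,0,0,0,5.8],[1,20,-8,0,0],[1,28,0,0,0],[1,30,0,0,0],[1,30,0,0,0],[1,30,0,0,0],[1,30,0,0,0],[1,30,0,0,0],[1,30,0,0,0],[1,30,0,0,0],[1,30,0,0,0],[1,30,0,0,0],[1,30,0,0,0],[1,30,0,0,0],[1,20,0,0,0],[1,6,0,0,0],[1,0,0,0,0],[1,0,0,0,0]])

```text
time_s: 8.5
eef_pos: [458.0, 112.9, 313.2]
ee_rot: [-0.0, 0.64, 0.768, -0.0]
force: [-0.9, -0.7, -2.3]
grip_width: 0.152
grip_force: 58.6
```

```bash
python3 - <<'E'
from h import *
import cv2
p,R=st()
s=imaging.capture('side');t=imaging.capture('top')
cv2.imwrite('pics/side3.png',s);cv2.imwrite('pics/top3.png',t)
def grid(im,x0,y0,x1,y1,k,st=10):
    c=cv2.resize(im[y0:y1,x0:x1],None,fx=k,fy=k,interpolation=cv2.INTER_CUBIC)
    for x in range(x0,x1,st): cv2.putText(c,str(x),((x-x0)*k,8),0,.28,(255,255,255),1);cv2.line(c,((x-x0)*k,10),((x-x0)*k,14),(0,0,255),1)
    for y in range(y0+st,y1,st): cv2.putText(c,str(y),(0,(y-y0)*k+3),0,.28,(255,255,255),1);cv2.line(c,(18,(y-y0)*k),(22,(y-y0)*k),(0,0,255),1)
    return c
cv2.imwrite('pics/f.png',np.hstack([grid(s,240,150,360,270,4),grid(t,255,160,335,280,4)]))
for h in(-3,-56+0,-168):print(h,proj('side',p+[0,0,h]),proj('top',p+[0,0,h]))
E
```

```text
t 8.5 p [458.02 112.87 313.17] xyaw 100.390391789287 z [-0. -0. -1.] F [-0.86 -0.72 -2.3 ] w 0.15249689243598102 g 58.62012326717377 q6 -0.18869804186230446
-3 (np.float64(348.6035813187425), np.float64(184.64888624037954)) (np.float64(298.35383846164723), np.float64(233.3021272913858))
-56 (np.float64(347.00674717269004), np.float64(201.80716539568726)) (np.float64(299.41221050727535), np.float64(235.18118550533998))
-168 (np.float64(344.1341351376552), np.float64(232.67391465945394)) (np.float64(301.4026284079438), np.float64(238.7150194920764))
```

View pics/f.png

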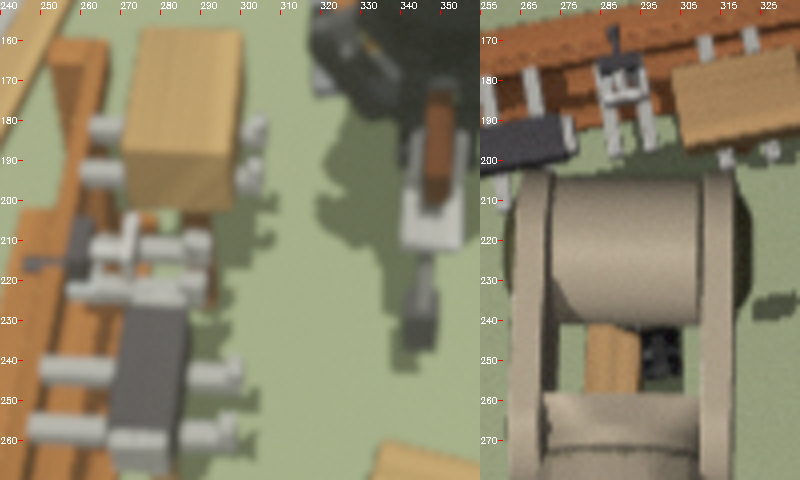

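In the side view the key hangs upright, with the handle at (349,187), the flange at (347.5,~198, near edge row 212) and the foot at (344,237). The rack tools are unmoved. Next I'll check the key's offset along the bar using the flange and handle edges and the wrist torque.

```bash
python3 - <<'E'
from h import *
import cv2
p,R=st();print(sense()['wrist_torque'])
s=cv2.imread('pics/side3.png')
bx=R[:,0];by=R[:,1]
top=p+[0,0,-48];bot=p+[0,0,-56]
for n,b in(('top',top),('bot',bot)):
    print(n,[tuple(np.round(proj('side',b+bx*i*25+by*j*15),1)) for i,j in((1,1),(1,-1),(-1,1),(-1,-1))])
print('bar near/far end top',[proj('side',p+[0,0,9]+bx*i*30) for i in(1,-1)],'bot',[proj('side',p+[0,0,-15]+bx*i*30) for i in (1,-1)])
print('px/mm along bar',np.array(proj('side',bot+bx*10))-proj('side',bot))
print('foot c',proj('side',p+[0,0,-168]+bx*10))
for c in(344,347,350,352):print(c,s[170:220,c].mean(1).astype(int).tolist())
print('R-B at 349',(s[168:215,349,2].astype(int)-s[168:215,349,0]).tolist())
print('foot col344 225..245',s[222:246,344].tolist()[::1])
E
```

```text
t 8.6 p [458.   112.95 313.21] xyaw 100.38174370052909 z [-0. -0. -1.] F [ 0.71 -0.69 -3.64] w 0.15304209322372173 g 58.61966550350189 q6 -0.18845163576821933
[-0.05 -0.02  0.02]
top [(np.float64(339.6), np.float64(208.6)), (np.float64(354.6), np.float64(209.4)), (np.float64(340.2), np.float64(189.8)), (np.float64(354.6), np.float64(190.4))]
bot [(np.float64(339.4), np.float64(211.1)), (np.float64(354.3), np.float64(211.8)), (np.float64(340.0), np.float64(192.2)), (np.float64(354.3), np.float64(192.9))]
bar near/far end top [(np.float64(348.8392717030391), np.float64(192.36437974425027)), (np.float64(349.1351167108935), np.float64(169.2562717434846))] bot [(np.float64(348.0591846421722), np.float64(200.48262809746302)), (np.float64(348.3867921638856), np.float64(177.53402495546862))]
px/mm along bar [-0.06  3.8 ]
foot c (np.float64(344.0565431649963), np.float64(236.33596690896394))
344 [53, 51, 54, 54, 54, 51, 51, 52, 54, 55, 55, 65, 83, 103, 115, 118, 118, 120, 118, 118, 117, 116, 112, 109, 105, 101, 106, 116, 130, 140, 137, 137, 145, 152, 163, 175, 179, 179, 179, 174, 163, 144, 12
[... 595 characters left out ...]
7, 96, 118, 146, 170, 179, 182, 183, 184, 185, 186, 185, 187, 185, 175, 151, 147, 156, 160, 160, 160, 158, 160]
R-B at 349 [5, 4, 2, 8, 17, 30, 35, 38, 51, 61, 64, 66, 65, 62, 65, 65, 64, 66, 65, 65, 63, 65, 65, 66, 63, 58, 46, 39, 35, 37, 39, 39, 31, 17, 8, 8, 8, 8, 9, 10, 10, 9, 9, 7, 11, 16, 22]
foot col344 225..245 [[103, 114, 112], [106, 115, 113], [106, 115, 114], [107, 116, 115], [108, 116, 116], [102, 109, 109], [97, 102, 101], [84, 90, 90], [73, 80, 80], [70, 77, 76], [71, 77, 77], [70, 78, 77], [68, 77, 75], [71, 78, 77], [71, 81, 80], [79, 96, 91], [94, 121, 114], [107, 141, 130], [111, 145, 136], [106, 139, 130], [108, 141, 133], [121, 157, 146], [135, 172, 162], [139, 178, 167]]
```

Emit:
apply_moves(commands=[[1,0,0,12,0],[1,0,0,16,0],[1,0,0,12,0],[1,0,0,4,0],[1,0,15,0,0],[1,0,20,0,0],[1,0,20,0,0],[1,0,20,0,0],[1,0,12,0,0],[1,0,6,0,0],[1,0,0,0,0],[1,0,0,0,0]])

```text
time_s: 10.1
eef_pos: [549.0, 130.4, 269.4]
ee_rot: [-0.0, 0.64, 0.769, -0.0]
force: [-0.6, -0.6, -3.5]
grip_width: 0.153
grip_force: 58.8
```

```bash
python3 - <<'E'
from h import *
import cv2
p,R=st();print(sense()['wrist_torque'])
s=imaging.capture('side');cv2.imwrite('pics/side4.png',s)
x0,y0,x1,y1,k=240,150,330,250,6
c=cv2.resize(s[y0:y1,x0:x1],None,fx=k,fy=k,interpolation=cv2.INTER_CUBIC)
for x in range(x0,x1,10): cv2.putText(c,str(x),((x-x0)*k,8),0,.28,(255,255,255),1)
for y in range(y0+10,y1,10): cv2.putText(c,str(y),(0,(y-y0)*k+3),0,.28,(255,255,255),1)
cv2.imwrite('pics/g.png',c)
bx,by=R[:,0],R[:,1]
print('flange bot corners',[np.round(proj('side',p+[0,0,-56.2]+bx*i*25+by*j*15),1) for i,j in((1,1),(1,-1),(-1,1),(-1,-1))])
a=np.radians(10.4);d=np.array([np.cos(a),np.sin(a),0]);n=np.array([-d[1],d[0],0]);m=np.array([575.5,135.4,0])
for o in(19,8,-8,-19):print('prong edge',o,'front z208',np.round(proj('side',m+n*o+[0,0,208]),1),'lipback',np.round(proj('side',m+n*o+d*14+[0,0,208]),1),'front z190',np.round(proj('side',m+n*o+[0,0,190]),1))
print('plunger top',[np.round(proj('side',m+d*38+n*o+[0,0,226]),1) for o in(15,-15)],[np.round(proj('side',m+d*38+n*o+[0,0,201]),1) for o in(15,-15)])
E
```

```text
t 10.1 p [549.   130.37 269.4 ] xyaw 100.44182866764488 z [-0. -0. -1.] F [-0.63 -0.59 -3.53] w 0.1528646190761646 g 58.80480766296387 q6 -0.15666394104978626
[ 0.   -0.01 -0.01]
flange bot corners [array([294.6, 222. ]), array([308.8, 222.7]), array([296.9, 203.6]), array([310.5, 204.2])]
prong edge 19 front z208 [289.4 220.9] lipback [282.9 220.6] front z190 [289.9 225.8]
prong edge 8 front z208 [290.  216.8] lipback [283.5 216.5] front z190 [290.5 221.7]
prong edge -8 front z208 [290.8 210.9] lipback [284.4 210.6] front z190 [291.3 215.9]
prong edge -19 front z208 [291.3 207. ] lipback [285.  206.7] front z190 [291.8 212. ]
plunger top [array([271.2, 213.5]), array([273.1, 202.4])] [array([272.3, 220.5]), array([274.2, 209.5])]
```

View pics/g.png

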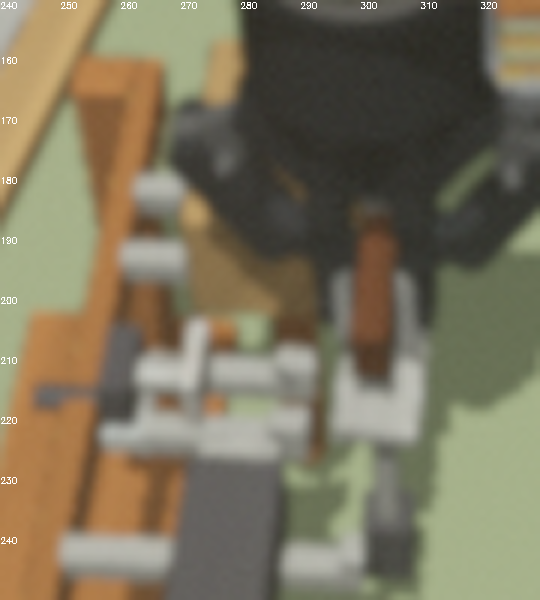

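The picture shows the flange near bottom edge at about row 223 (cols 294–309), level above the lips, with the prong ends at (290,221) and (290,211). The key sits about 1.5–2 mm towards the camera, so I'll correct that and edge forward.

Emit:
apply_moves(commands=[[1,-1.5,6,0,0],[1,0,6,0,0],[1,0,5,0,0],[1,0,3,0,0],[1,0,1,0,0],[1,0,1,0,0],[1,0,1,0,0],[1,0,1,0,0]])

```text
time_s: 11.15
eef_pos: [573.2, 133.3, 269.3]
ee_rot: [-0.0, 0.64, 0.768, -0.0]
force: [-0.6, 0.5, -3.3]
grip_width: 0.152
grip_force: 58.8
```

Emit:
apply_moves(commands=[[1,0,1,0,0],[1,0,1,0,0],[1,0,1,0,0],[1,0,1,0,0]])

```text
time_s: 11.65
eef_pos: [577.2, 134.0, 269.3]
ee_rot: [-0.0, 0.64, 0.769, 0.0]
force: [0.3, 0.7, -3.9]
grip_width: 0.152
grip_force: 58.8
```

Emit:
apply_moves(commands=[[1,0,1.5,0,0],[1,0,1.5,0,0],[1,0,1,0,0],[1,0,0,0,0]])

```text
time_s: 12.15
eef_pos: [581.1, 134.7, 269.3]
ee_rot: [0.0, 0.64, 0.768, -0.0]
force: [0.1, -0.6, -3.4]
grip_width: 0.155
grip_force: 58.8
```

The stem is in the slot with no force. I'll feel the slot sides gently to centre it.

Emit:
apply_moves(commands=[[1,1,0,0,0],[1,0.5,0,0,0],[1,0.5,0,0,0],[1,0,0,0,0]])

```text
time_s: 12.65
eef_pos: [580.7, 136.7, 269.3]
ee_rot: [0.0, 0.64, 0.768, 0.0]
force: [0.0, 0.3, -3.0]
grip_width: 0.155
grip_force: 58.8
```

Emit:
apply_moves(commands=[[1,0.5,0,0,0],[1,0.5,0,0,0],[1,0,0,0,0]])

```text
time_s: 13.02
eef_pos: [580.6, 137.5, 269.3]
ee_rot: [0.0, 0.64, 0.768, -0.0]
force: [-0.9, -0.7, -3.6]
grip_width: 0.15
grip_force: 58.8
```

Emit:
apply_moves(commands=[[1,0.5,0,0,0],[1,0.5,0,0,0],[1,0,0,0,0]])

```text
time_s: 13.4
eef_pos: [580.5, 138.0, 269.3]
ee_rot: [0.001, 0.64, 0.768, -0.0]
force: [1.0, -5.5, -2.3]
grip_width: 0.151
grip_force: 58.8
```

Emit:
apply_moves(commands=[[1,0.5,0,0,0],[1,0,0,0,0]])

```text
time_s: 13.65
eef_pos: [580.5, 138.2, 269.3]
ee_rot: [0.001, 0.64, 0.768, -0.001]
force: [0.3, -7.2, -4.1]
grip_width: 0.154
grip_force: 58.8
```

Contact came about 3 mm off, which is exactly the clearance, so the earlier position was already central. I'll go back and advance to the plunger.

Emit:
apply_moves(commands=[[1,-2,0,0,0],[1,-2,0,0,0],[1,0,2,0,0],[1,0,2,0,0],[1,0,2,0,0],[1,0,2,0,0],[1,0,2,0,0],[1,0,1,0,0],[1,0,0,0,0]])

```text
time_s: 14.78
eef_pos: [591.8, 137.2, 269.3]
ee_rot: [-0.0, 0.64, 0.768, -0.0]
force: [-0.3, 0.2, -3.1]
grip_width: 0.154
grip_force: 58.8
```

Emit:
apply_moves(commands=[[1,0,1,0,0],[1,0,1,0,0],[1,0,1,0,0],[1,0,0,0,0]])

```text
time_s: 15.28
eef_pos: [594.8, 137.8, 269.3]
ee_rot: [-0.0, 0.64, 0.768, -0.0]
force: [-0.3, -0.6, -3.0]
grip_width: 0.149
grip_force: 58.8
```

Emit:
apply_moves(commands=[[1,0,1,0,0],[1,0,1,0,0],[1,0,0,0,0]])

```text
time_s: 15.65
eef_pos: [596.8, 138.1, 269.3]
ee_rot: [0.0, 0.64, 0.768, 0.0]
force: [0.0, -0.1, -3.3]
grip_width: 0.153
grip_force: 58.8
```

Emit:
apply_moves(commands=[[1,0,1,0,0],[1,0,1,0,0],[1,0,0,0,0]])

```text
time_s: 16.02
eef_pos: [598.6, 138.4, 269.3]
ee_rot: [-0.0, 0.64, 0.768, -0.0]
force: [-2.0, -0.6, -1.9]
grip_width: 0.157
grip_force: 59.0
```

Emit:
apply_moves(commands=[[1,0,1,0,0],[1,0,1,0,0],[1,0,0,0,0]])

```text
time_s: 16.4
eef_pos: [600.7, 138.8, 269.3]
ee_rot: [-0.0, 0.64, 0.769, -0.0]
force: [-2.5, -0.9, -2.5]
grip_width: 0.156
grip_force: 59.0
```

Emit:
apply_moves(commands=[[1,0,1,0,0],[1,0,1,0,0],[1,0,0,0,0]])

```text
time_s: 16.77
eef_pos: [602.6, 139.2, 269.3]
ee_rot: [-0.0, 0.64, 0.768, -0.0]
force: [-3.1, -0.0, -2.1]
grip_width: 0.154
grip_force: 59.0
```

Emit:
apply_moves(commands=[[1,0,1,0,0],[1,0,1,0,0],[1,0,1,0,0],[1,0,0.5,0,0],[1,0,0,0,0],[1,0,0,0,0]])

```text
time_s: 17.52
eef_pos: [606.0, 139.8, 269.3]
ee_rot: [-0.0, 0.64, 0.768, -0.0]
force: [-3.4, -0.2, -1.6]
grip_width: 0.155
grip_force: 59.0
```

Emit:
apply_moves(commands=[[1,0,0,1,0],[1,0,0,1,0],[1,0,0,1,0],[1,0,0,1,0],[1,0,0,1,0],[1,0,0,1,0],[1,0,0,0,0]])

```text
time_s: 18.4
eef_pos: [606.0, 139.8, 263.1]
ee_rot: [-0.0, 0.64, 0.768, -0.0]
force: [-3.6, -0.5, -2.0]
grip_width: 0.149
grip_force: 58.9
```

Emit:
apply_moves(commands=[[1,0,0,1,0],[1,0,0,1,0],[1,0,0,1,0],[1,0,0,1,0],[1,0,0,0,0]])

```text
time_s: 19.02
eef_pos: [606.0, 139.8, 259.1]
ee_rot: [-0.0, 0.64, 0.768, -0.0]
force: [-3.3, -0.3, -2.3]
grip_width: 0.155
grip_force: 59.0
```

Emit:
apply_moves(commands=[[1,0,0,1,0],[1,0,0,1,0],[1,0,0,0,0]])

```text
time_s: 19.4
eef_pos: [606.0, 139.8, 257.1]
ee_rot: [-0.0, 0.64, 0.768, -0.0]
force: [-3.4, -1.6, -2.6]
grip_width: 0.151
grip_force: 59.0
```

Emit:
apply_moves(commands=[[1,0,0,0.5,0],[1,0,0,0.5,0],[1,0,0,0,0]])

```text
time_s: 19.77
eef_pos: [606.1, 139.8, 256.6]
ee_rot: [0.0, 0.64, 0.768, 0.0]
force: [-2.8, -0.9, -0.3]
grip_width: 0.153
grip_force: 59.4
```

Flange on the floor. I'll ease back towards the lip and release.

Emit:
apply_moves(commands=[[1,0,-1,0,0],[1,0,-1,0,0],[1,0,0,0.5,0],[1,0,0,0,0]])

```text
time_s: 20.27
eef_pos: [604.2, 139.5, 256.5]
ee_rot: [0.0, 0.64, 0.768, 0.0]
force: [-3.2, -0.2, 5.3]
grip_width: 0.149
grip_force: 60.1
```

Emit:
apply_moves(commands=[[0.5,0,0,0,0],[0.5,0,0,0,0],[0.3,0,0,0,0],[0.3,0,0,0,0]])

```text
time_s: 20.78
eef_pos: [604.1, 139.4, 255.7]
ee_rot: [-0.0, 0.64, 0.768, -0.0]
force: [-0.0, 0.1, 0.0]
grip_width: 0.349
grip_force: 0.0
```

```bash
python3 - <<'E'
from h import *
import cv2
p,R=st()
s=imaging.capture('side');cv2.imwrite('pics/side5.png',s)
x0,y0,x1,y1,k=240,150,330,250,6
c=cv2.resize(s[y0:y1,x0:x1],None,fx=k,fy=k,interpolation=cv2.INTER_CUBIC)
cv2.imwrite('pics/i.png',c)
E
```

```text
t 20.775 p [604.13 139.44 255.69] xyaw 100.43284587334828 z [-0.  0. -1.] F [-0.03  0.11  0.03] w 0.34906371080074355 g 0.0 q6 -0.1439576410758498
```

View pics/i.png

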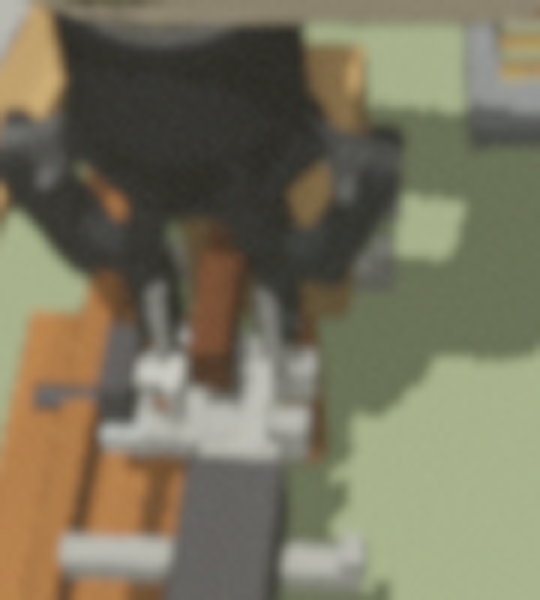

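The key stands upright at about (275,205), seated between plunger and lips, with both fingers clear of the bar. I'll withdraw upward.

Emit:
apply_moves(commands=[[0.3,0,0,-5,0],[0.3,0,0,-10,0],[0.3,0,0,-15,0],[0.3,0,0,-20,0],[0.3,0,0,-25,0],[0.3,0,0,-25,0],[0.3,0,0,-20,0],[0.3,0,-40,0,0],[0.3,0,-40,0,0],[0.3,0,-40,0,0],[0.3,0,0,0,0]])

```text
time_s: 22.2
eef_pos: [484.4, 117.7, 377.8]
ee_rot: [0.001, 0.64, 0.769, 0.001]
force: [-0.3, -0.1, -0.4]
grip_width: 0.351
grip_force: 0.0
```

```bash
python3 - <<'E'
from h import *
import cv2
p,R=st()
s=imaging.capture('side');t=imaging.capture('top')
f=lambda im,x,y:cv2.resize(im[y:y+100,x:x+80],None,fx=5,fy=5,interpolation=cv2.INTER_CUBIC)
cv2.imwrite('pics/j.png',np.hstack([f(s,240,160),f(t,250,145)]))
E
```

```text
t 22.2 p [484.41 117.66 377.84] xyaw 100.44012478685207 z [ 0.  0. -1.] F [-0.32 -0.06 -0.39] w 0.35122757965471985 g 0.0 q6 -0.17940120127238218
```

View pics/j.png

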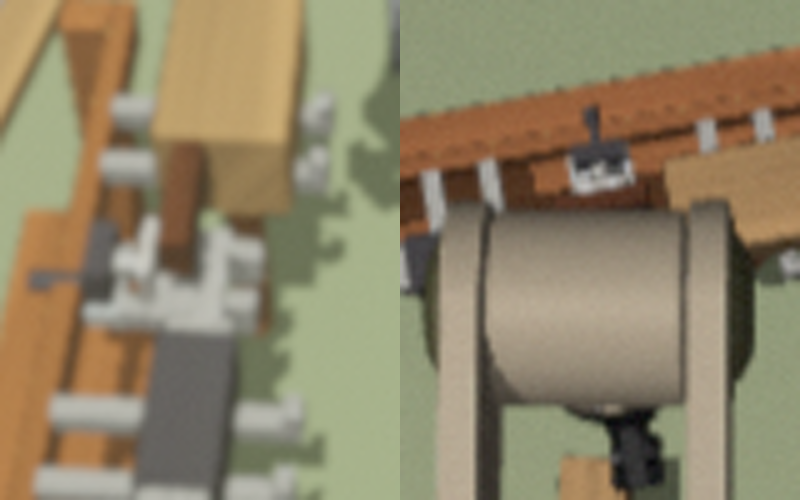

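```bash
python3 - <<'E'
from h import *
R=np.array([-.1805,.9836,0])
c=np.array([604.,140.1,0])
for n,o in(('bar top near',R*30+[0,0,265]),('bar top far',-R*30+[0,0,265]),('bar bot near',R*30+[0,0,241]),('flange top near',R*25+[0,0,208])):
    u=np.array(proj('side',c+o));print(n,u,(u-[240,160])*5)
E
```

```text
bar top near [272.8  207.65] [163.98 238.23]
bar top far [276.72 185.25] [183.6  126.23]
bar bot near [273.9  214.88] [169.49 274.38]
flange top near [275.64 222.36] [178.22 311.79]
```

```bash
python3 - <<'E'
from h import *
import cv2
s=imaging.capture('side');cv2.imwrite('pics/side6.png',s)
def line(f,x0,x1,rows):
    im=cv2.imread(f).astype(int);out=[]
    for r in rows:
        w=im[r,x0:x1];m=(w[:,2]-w[:,0]>25)&(w[:,2]<135)&(w[:,1]<85)
        c=np.flatnonzero(m)+x0
        out.append((r,round(c.mean(),1),len(c)) if len(c) else (r,0,0))
    return out
u=np.array([-.1805,.9836,0])
def pred(c,z):return [np.round(proj('side',np.array(c)+u*t+[0,0,z]),1) for t in(30,0,-30)]
print(line('pics/side4.png',292,312,range(188,212,3)),pred([549,130.4,0],269.4-3),pred([549,130.4,0],269.4+9))
print(line('pics/side5.png',266,286,range(190,214,3)))
print(line('pics/side6.png',266,286,range(186,214,3)),pred([604,140.1,0],253),pred([604,140.1,0],265))
E
```

```text
[(188, np.float64(302.0), 5), (191, np.float64(302.5), 8), (194, np.float64(302.0), 7), (197, np.float64(300.1), 7), (200, np.float64(300.8), 8), (203, np.float64(301.0), 7), (206, np.float64(300.1), 7), (209, np.float64(301.5), 6)] [array([300.6, 208.7]), array([301.9, 197.1]), array([303.2, 186.1])] [array([300.3, 204.9]), array([301.7, 193.3]), array([303. , 182.3])]
[(190, np.float64(275.0), 7), (193, np.float64(276.0), 9), (196, np.float64(276.5), 10), (199, np.float64(277.0), 9), (202, np.float64(276.2), 8), (205, np.float64(275.5), 6), (208, np.float64(275.0), 7), (211, np.float64(274.5), 6)]
[(186, 0, 0), (189, np.float64(278.5), 2), (192, np.float64(278.5), 6), (195, np.float64(278.5), 6), (198, np.float64(275.4), 8), (201, np.float64(273.9), 8), (204, np.float64(274.3), 6), (207, np.float64(276.0), 5), (210, np.float64(274.5), 6), (213, np.float64(275.5), 4)] [array([273.4, 211.3]), array([275.3, 199.9]), array([277.2, 189. ])] [array([272.8, 207.6]), array([274.8, 196.2]), array([276.7, 185.2])]
```

```bash
python3 -c "
from rig import ctrl
print(ctrl.finish_job())"
```

```text
the job is handed in; nothing more can be done
None
```

The key hangs in the middle place of the rack, let go with its flange on the recess floor behind the lip; contact forces stayed under about 8 N, and I handed the job in at about 22 s (hand-in returned no verdict).

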